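Park the thin glass and stack the drying tier

TASK

Slide the thin rinsed glass along the drying tray, standing as it is and without lifting it, all the way back into the white bay; it is fragile, so push it only lightly (never more than about 6 N). Then stack the upper tier gently on the tray so that all four feet drop fully into the blue corner sockets, let go of it, and leave the cup, the lemon and the tin where they are.

Things in the scene. Friction and masses are not known exactly. Their poses are not given: they have to be found in the camera images.
- tray: Grey drying tray, 340 (x) x 210 (y) mm, fixed; origin at the centre of its underside on the worktop, z up. Floor 6 mm high, rim 13 mm. Four blue socket blocks, 36 mm square, 22 mm high, centred at x = +-145, y = +-82 mm, each with a 22 mm square hole with 4 mm chamfer, its floor 6 mm above the worktop.
- bay (a point): Where the glass's middle belongs, on the tray's floor at tray x = 64, y = 0, z = 6 mm; axes as the tray's. Bay: a U of white 12 mm round bar, top 16 mm above the worktop, open toward tray -x; inner width 92 mm from tray x = 10 to 106 mm (inner face of the back bar), flared to 128 mm wide at tray x = -16 mm. The glass touches the back bar at 2 mm past this point.
- glass_mid (a point): Middle of the thin clear glass, 45 mm above its underside. Round tumbler, mouth down, 81 mm diameter at the foot, 70 at the top, 91 mm high, 0.18 to 0.26 kg, standing on the tray floor before the bay's mouth, up to 45 mm off its centre line; too wide to pick up; slides when pushed low down with 1 to 3 N. z up.
- tier: Loose upper tier, 0.36 to 0.56 kg, standing on the worktop beside the tray: grey slatted deck 340 (x) x 210 (y) mm, underside 115 mm above the feet; four blue legs of 16 mm diameter at x = +-145, y = +-82 mm, tapering to 9 mm at the feet. Origin amid the legs at foot level; z up. Fits the tray either way round; seated, its origin is 6 mm above the tray's.
- tier_handle (a point): Centre of the tier's blue bridge handle, 172 mm above the feet: straight bar 130 mm long along the tier's x, 16 mm wide (y), 18 mm high, 36 mm of clear space below it; grip from above across its width. Axes as the tier's.
- cup_mid (a point): Bystander: small green and white espresso cup, 64 mm in diameter (89 with its handle), 48 mm high; point half-way up.
- lemon_mid (a point): Bystander: yellow lemon, 78 x 55 x 56 mm; its middle.
- tin_mid (a point): Bystander: red food tin, 75 mm in diameter, 58 mm high; point half-way up.

How it is judged:
By the outcome, as a careful person would: the job done as asked, in the order asked, and still so for the second after the job is handed in, with the robot touching nothing.
It also fails if it takes over 72 s, if anything falls off the work surface, if the arm or the gripper's body presses on something with over 40 N, if the wrist force passes 120 N, or if a joint passes its speed limit or range.

ROBOT

A 7-joint arm with a two-finger parallel gripper is mounted at the origin on a cart in front of the work surface, level with it; the furniture and walls round the work are solid. World frame = base frame: x ahead of the robot, y to its left, z up, the work surface at z = 0. Lengths are in m, angles in degrees, forces in N, time in s.
With the tool pointing down it reaches from about 0.35 to 0.775 m from the base axis. Payload 3.1 kg.
Tool frame: the origin (TCP) lies on the centre line of the jaws, within the pads' length; the fingertips stand 17 mm ahead of it and the grasp point (between the pads) lies 2 mm behind it (robot.tip_reach is the distance from the TCP to the fingertips, in m); z points along the fingers, y is the direction in which the jaws open and shut (so a half turn about z gives the same grasp; the last joint's range is limited). The gripper opens to 85 mm and grips with 20 to 120 N. Pads are 22 mm wide; open, the fingers measure 114 mm over their backs; the gripper's body (76 mm by 85 mm) begins 54 mm behind the grasp point. The pads swing forward as they close: fully open they stand 13 mm farther back than shut.
Start: joints at [70.949, 17.813, 0.802, 86.603, -0.252, 75.585, -1.558], TCP at [0.158, -0.527, 0.248] pointing down, gripper open.
Joint ranges: [-154.91, 154.91], [-16.99, 109.72], [-72.82, 74.43], [7.12, 147.25], [-82.49, 262.49], [11.32, 116.49], [-174.64, 174.64]. Speed limits (degrees/s): [159.86, 159.86, 180, 180, 180, 180, 180].

INTERFACE

Orientations are given as [roll, pitch, yaw] about the fixed x, y, z axes, in that order (R = Rz(yaw) Ry(pitch) Rx(roll)).
In Python, from station import robot, fingers, vision, workorder, recognise gives the robot as it stands. Calls block until the motion is done:
- robot.move_to(position, orientation): joint-space move of the TCP to a pose.
- robot.line_to(position, orientation=None, velocity=0.15, f_stop=None): straight line of the TCP; orientation=None keeps the orientation; velocity is the mean speed in m/s. With f_stop (N) it stops when the force on the tool has changed by that much, and returns True; else False.
- robot.move_j(angles): joint-space move.
- fingers.gripper_to(opening, force=None): opening from 0.0 (shut) to 1.0 (fully open); force is the grip in N (None keeps the last); returns when the fingers have stopped.
- robot.pause(seconds).
- robot.inverse_kinematics(position, orientation): joint angles nearest the present ones, or None.
- vision.grab_frame(name): name is "side" or "top" or "wrist"; returns the picture (384x512x3 uint8, red, green, blue); there is no depth.
- vision.calibration(name): a dict with "mtx" (3x3 intrinsics, pixels), "extrinsics" (4x4, takes a point from world to camera coordinates); the wrist camera has in their place "T_tool_cam" (4x4, takes a point from camera to tool coordinates, whose origin is the TCP and whose axes are the flange's). Camera axes: x right, y up, looking along -z (the intrinsics and any distortion apply to the point x, -y, -z); pixel columns grow to the right and rows downward; lengths in m; the calibration is good to about 2 mm. A picture is of the moment at which its call begins: read the wrist's pose just before it. calibration takes no time and is no camera call.
A pose or a line that the arm cannot do raises robot.PlanningError and nothing moves.
- workorder.close_job(): hands the job in, once; it reports no verdict.
Trained networks look in the newest picture that a camera, given by its name, has taken for a name from the list of things; names that differ only in an ending like _2 or _b are one class to them, and where a whole thing is asked for, a point or a joint stands for the part that bears it (a point fixed in the world has none). Each returns a list of dicts, best first, with "p" (0 to 1); they miss things now and then, are a little off and sometimes report something else, mostly with a low value. They report only what shows in the picture. A call takes as long as a camera call.
- recognise(label, camera): "rect" ([centre column, centre row, width, height] in pixels, round what is visible of it).
Readings, each from a call of its own:
- robot.current_time_s(): time.
- robot.current_joint_positions(): joint angles.
- robot.current_dq(): joint speeds.
- robot.current_joint_torque(): joint torques, N m.
- robot.current_tool_pos(): TCP position.
- robot.current_eef_rot(): TCP orientation.
- robot.current_contact_force(): force on the tool from outside, world axes, zero at the start.
- robot.current_torque(): the same for the moment, N m.
- robot.current_finger_gap(): opening from 0.0 (shut) to 1.0 (fully open).
Only numpy, scipy, OpenCV 4.12 (cv2) and the standard library are available. Lean on these libraries where they do the work, as an engineer would, in place of code of your own. Each camera call takes 0.05 s, during which the arm holds its last target.

## Working session

There is one attempt and no reset: what is moved stays moved. The work goes in short steps, each a Python script; the robot and the scene stay as the last script left them, time stands still between calls to the robot, and variables do not carry over. Pictures are saved under pics/ and viewed, and the job is handed in when it is done.

```bash
ls; mkdir -p pics; python3 - <<'E'
from station import robot, fingers, vision, workorder, recognise
import cv2,numpy as np
print(robot.current_time_s(),robot.current_tool_pos(),robot.current_eef_rot(),robot.tip_reach)
for n in ["side","top","wrist"]:
    im=vision.grab_frame(n); cv2.imwrite(f"pics/{n}0.png",im[:,:,::-1])
    c=vision.calibration(n); print(n,{k:np.round(v,4).tolist() if not isinstance(v,str) else v for k,v in c.items()})
    for l in ["tray","glass_mid","tier","tier_handle","cup_mid","lemon_mid","tin_mid"]:
        if n!="wrist": print(l,[(np.round(d["rect"],1).tolist(),round(d["p"],2)) for d in recognise(l,n)][:3])
print(robot.current_time_s())
E
```

```text
pics
0.0 [ 0.15750543 -0.5262295   0.24719815] [-1.79862091e+02  5.04822355e-03  1.66658946e+01] 0.017
side {'mtx': [[411.3393, 0.0, 258.7048], [0.0, 411.3393, 189.1511], [0.0, 0.0, 1.0]], 'extrinsics': [[0.9997, -0.0118, 0.021, -0.53], [-0.01, 0.5908, 0.8067, -0.0834], [-0.0219, -0.8067, 0.5905, -1.603], [0.0, 0.0, 0.0, 1.0]]}
tray [([271.2, 183.9, 87.5, 36.4], 0.77)]
glass_mid [([253.3, 173.1, 18.8, 25.8], 0.67)]
tier [([281.8, 231.9, 109.5, 72.0], 0.82)]
tier_handle [([283.3, 231.3, 111.2, 72.7], 0.79)]
cup_mid [([280.9, 312.4, 26.8, 24.0], 0.77)]
lemon_mid [([245.8, 150.7, 13.8, 9.7], 0.57)]
tin_mid [([219.1, 305.9, 25.8, 32.9], 0.72), ([252.4, 173.4, 12.9, 25.8], 0.51)]
top {'mtx': [[496.869, 0.0, 257.5616], [0.0, 496.869, 183.1827], [0.0, 0.0, 1.0]], 'extrinsics': [[-0.432, -0.9019, -0.0018, 0.2247], [0.7079, -0.3403, 0.6189, -0.4677], [-0.5588, 0.2661, 0.7855, -1.604], [0.0, 0.0, 0.0, 1.0]]}
tray [([212.2, 219.7, 91.9, 86.4], 0.63)]
glass_mid [([212.4, 224.2, 21.2, 33.7], 0.67)]
tier [([296.4, 168.6, 92.5, 93.6], 0.87)]
tier_handle [([298.6, 169.4, 92.8, 89.2], 0.72)]
cup_mid []
lemon_mid [([150.0, 261.2, 17.2, 13.7], 0.69)]
tin_mid []
wrist {'mtx': [[281.5266, 0.0, 252.6389], [0.0, 281.5266, 186.2826], [0.0, 0.0, 1.0]], 'T_tool_cam': [[0.0001, 0.966, 0.2587, 0.0651], [1.0, -0.0001, -0.0001, 0.0003], [-0.0001, 0.2587, -0.966, -0.1258], [0.0, 0.0, 0.0, 1.0]]}
0.85
```

View upscaled.

```bash
python3 - <<'E'
import cv2
a=cv2.imread("pics/side0.png")[100:370,150:400]; cv2.imwrite("pics/side0c.png",cv2.resize(a,(750,600*0+580)[:2] if 0 else None,fx=2.2,fy=2.2,interpolation=cv2.INTER_CUBIC))
a=cv2.imread("pics/top0.png")[90:300,110:370]; cv2.imwrite("pics/top0c.png",cv2.resize(a,None,fx=2.8,fy=2.8,interpolation=cv2.INTER_CUBIC))
E
```

```text
(no output)
```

View pics/side0c.png

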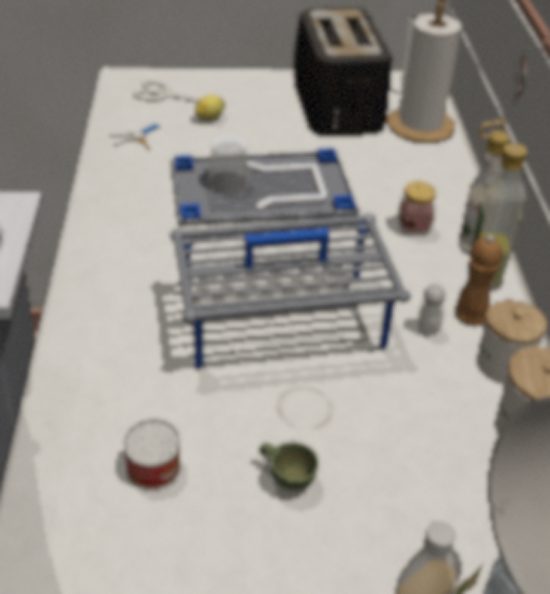

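View pics/top0c.png

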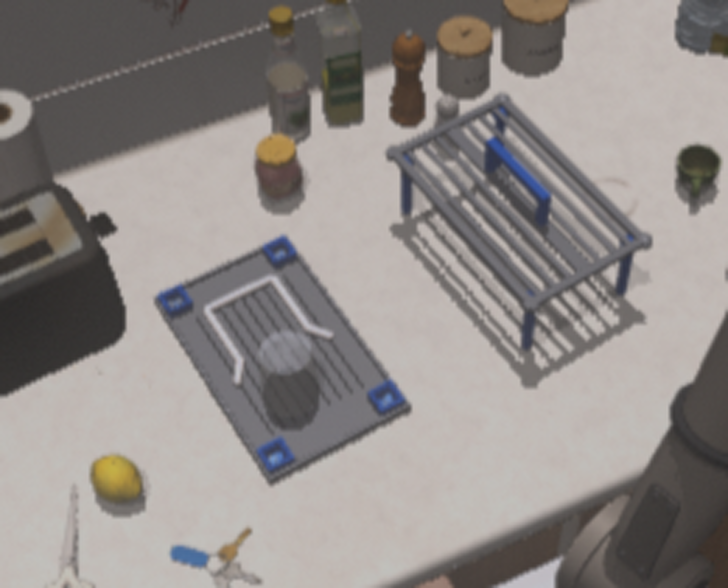

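View pics/wrist0.png

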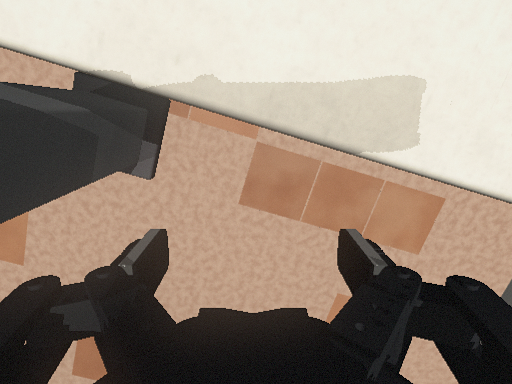

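```bash
cat > h.py <<'E'
import numpy as np, cv2
from scipy.optimize import least_squares
from station import robot, fingers, vision, workorder, recognise
def proj_TK(P,E,K):
    P=np.atleast_2d(P); c=P@E[:3,:3].T+E[:3,3]; c=c*[1,-1,-1]
    q=c@np.asarray(K).T; return q[:,:2]/q[:,2:]
def proj(n,P):
    c=vision.calibration(n); return proj_TK(P,np.array(c["extrinsics"]),np.array(c["mtx"]))
def wristE(pos,rpy):
    from scipy.spatial.transform import Rotation as R
    T=np.eye(4);T[:3,:3]=R.from_euler('xyz',rpy,degrees=True).as_matrix();T[:3,3]=pos
    return np.linalg.inv(T@np.array(vision.calibration("wrist")["T_tool_cam"]))
def body(p,yaw,L):
    c,s=np.cos(yaw),np.sin(yaw); L=np.atleast_2d(L)
    return np.c_[p[0]+c*L[:,0]-s*L[:,1],p[1]+s*L[:,0]+c*L[:,1],L[:,2]]
E
python3 - <<'E'
from h import *
S=lambda a:np.array(a)/2.2+[150,100]
T=lambda a:np.array(a)/2.8+[110,90]
# tray sockets local order: (-,+),(+,+),(-,-),(+,-)
L=np.array([[-.145,.082,.022],[.145,.082,.022],[-.145,-.082,.022],[.145,-.082,.022]])
s=S([[183,162],[326,155],[189,211],[345,203]]); t=T([[275,455],[174,300],[387,397],[279,250]])
def fit(L,obs,x0):
    f=lambda x:np.concatenate([(proj(n,body(x[:2],x[2],L))-o).ravel() for n,o in obs])
    r=least_squares(f,x0); return r.x,r.fun
x,res=fit(L,[("side",s),("top",t)],[.5,0,0]); print("tray",x,np.degrees(x[2])); print(res.round(1))
for n,o in (("side",s),("top",t)):
    xx,r=fit(L,[(n,o)],[.5,0,0]); print(n,xx,np.abs(r).max())
# tier deck corners z=.125?
L2=np.array([[-.17,.105,.12],[.17,.105,.12],[-.17,-.105,.12],[.17,-.105,.12],[-.065,0,.181],[.065,0,.181]])
s=S([[177,233],[368,219],[192,308],[405,295],[248,238],[326,233]]); t=T([[534,303],[393,153],[647,240],[503,100],[546,197],[490,143]])
x,res=fit(L2,[("side",s),("top",t)],[.5,0,0]); print("tier",x,np.degrees(x[2])); print(res.round(1))
for n,o in (("side",s),("top",t)):
    xx,r=fit(L2,[(n,o)],[.5,0,0]); print(n,xx,np.abs(r).max())
def tri(ps,pt,x0=(.5,0,.03)):
    r=least_squares(lambda x:np.concatenate([proj("side",x)[0]-ps,proj("top",x)[0]-pt]),x0); return r.x,np.abs(r.fun).max()
print("glass",tri([253.3,173.1],[212.4,224.2]),"lemon",tri([245.8,150.7],[150,261.2]))
def onz(n,p,z):
    r=least_squares(lambda x:proj(n,[x[0],x[1],z])[0]-p,[.5,0]); return r.x
print("cup",onz("side",[282,312.4],.024),onz("top",T([697,168]),.024),"tin",onz("side",[219,305.9],.029))
print("glass",onz("side",[253.3,173.1],.051),onz("top",[212.4,224.2],.051))
E
```

```text
tray [0.57027961 0.17617884 0.11202107] 6.418334476728375
[-0.9 -1.2 -0.7 -1.4 -0.8 -0.9 -1.4 -1.3  0.3 -1.1  0.3 -1.4 -0.  -1.2
  0.3 -1.3]
side [0.57402713 0.16753937 0.10982814] 0.392078520248333
top [0.56544955 0.17902694 0.11443055] 0.2826531677404489
tier [ 0.59500323 -0.18760741  0.14678775] 8.410318479204554
[-4.2 -1.2  2.  -2.5 -4.7  6.   2.9  1.9 -2.  -1.   1.2 -2.  -2.5  3.3
 -4.4 -1.3  2.5  0.1 -0.4 -3.8  0.  -1.1 -0.9 -3.3]
side [ 0.59806751 -0.18318655  0.14154807] 4.860498312476864
top [ 0.59022564 -0.18898002  0.15158517] 4.1163198819942295
glass (array([0.50401342, 0.19138851, 0.04981236]), np.float64(1.0529730182425112)) lemon (array([0.47363193, 0.4399568 , 0.01422215]), np.float64(0.027350768231940492))
cup [ 0.59202048 -0.49249808] [ 0.59328724 -0.49864549] tin [ 0.40683243 -0.47402011]
glass [0.508454   0.19509932] [0.49881743 0.19071883]
```

```bash
python3 - <<'E'
from h import *
import json
D={}
for k,(p,yaw) in {"tray":((.50,.15,.38),6),"tier":((.51,-.16,.40),8)}.items():
    if k=="tray": continue
robot.move_to([.51,-.18,.42],[180,0,8])
def shot(k):
    p=np.array(robot.current_tool_pos());r=np.array(robot.current_eef_rot())
    im=vision.grab_frame("wrist"); cv2.imwrite(f"pics/w_{k}.png",im[:,:,::-1]); D[k]=[p.tolist(),r.tolist()]
    print(k,p,r,robot.current_time_s())
    for l in ["glass_mid","tier_handle","tray","tier"]: print(l,[(np.round(d["rect"],1).tolist(),round(d["p"],2)) for d in recognise(l,"wrist")][:2])
shot("tier1")
robot.move_to([.50,.15,.38],[180,0,6]); shot("tray1")
json.dump(D,open("D.json","w"))
E
```

```text
tier1 [ 0.50946493 -0.18151034  0.41944431] [1.79978421e+02 7.64606582e-02 7.85054076e+00] 2.7917
glass_mid []
tier_handle [([269.2, 107.0, 151.4, 213.4], 0.76)]
tray [([63.9, 89.5, 127.7, 179.0], 0.93)]
tier [([270.9, 105.1, 152.5, 210.2], 0.59)]
tray1 [0.50086499 0.1480793  0.38002382] [ 1.79926341e+02 -2.45596063e-02  5.81754010e+00] 4.3
glass_mid [([230.9, 146.9, 48.1, 53.8], 0.88)]
tier_handle [([453.6, 121.0, 116.5, 240.4], 0.56), ([229.7, 147.6, 49.6, 55.5], 0.46)]
tray [([239.3, 100.8, 139.7, 201.6], 0.56)]
tier [([453.8, 118.8, 116.5, 237.6], 0.95)]
```

View pics/w_tier1.png

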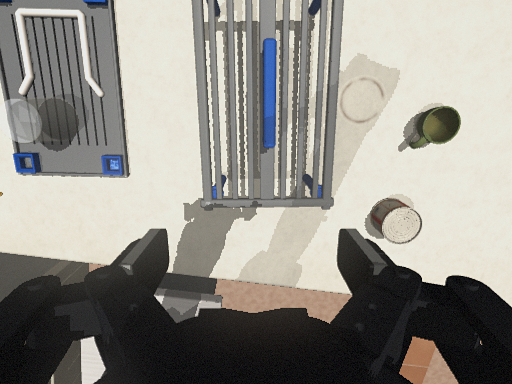

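View pics/w_tray1.png

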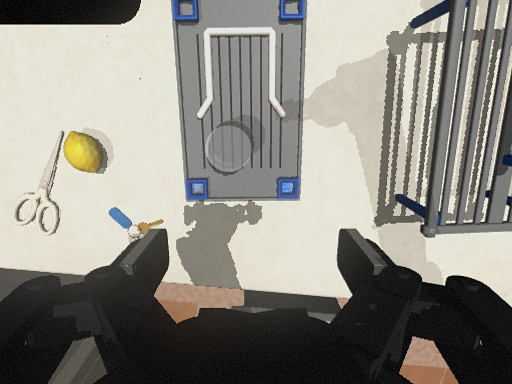

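```bash
python3 - <<'E'
import cv2
a=cv2.imread("pics/w_tray1.png")[0:210,165:315]; cv2.imwrite("pics/tc.png",cv2.resize(a,None,fx=2.8,fy=2.8,interpolation=cv2.INTER_CUBIC))
a=cv2.imread("pics/w_tier1.png")[0:215,185:350]; cv2.imwrite("pics/rc.png",cv2.resize(a,None,fx=2.7,fy=2.7,interpolation=cv2.INTER_CUBIC))
E
```

```text
(no output)
```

View pics/tc.png

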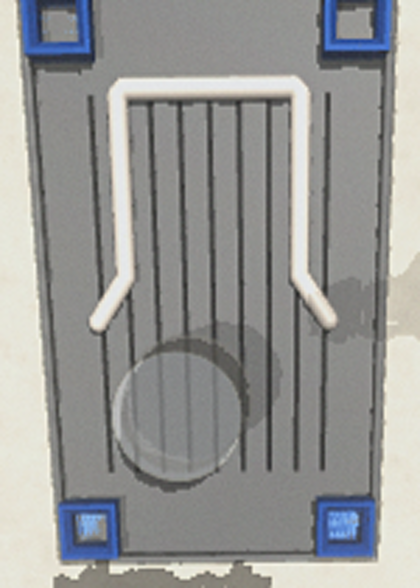

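View pics/rc.png

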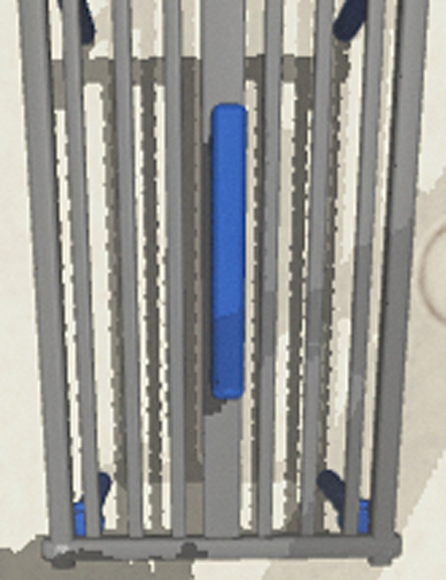

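```bash
cat > fit1.py <<'E'
from h import *
import json
D=json.load(open("D.json")); K=np.array(vision.calibration("wrist")["mtx"])
def fit(L,px,k,x0):
    E=wristE(*D[k]); r=least_squares(lambda x:(proj_TK(body(x[:2],x[2],L),E,K)-px).ravel(),x0); return r.x,r.fun
L=np.array([[-163,100,22],[-163,-100,22],[112,52,10],[112,-52,10],[-16,70,10],[-16,-70,10],[10,52,10],[10,-52,10]])/1000.
px=np.array([[60,560],[377,557],[118,90],[300,88],[96,324],[331,322],[126,278],[298,278]])/2.8+[165,0]
tray,r=fit(L,px,"tray1",[.57,.17,.1]); print("tray",tray,np.degrees(tray[2]),r.round(1))
L=np.array([[65,0,181],[-65,0,181],[-170,105,120],[-170,-105,120]])/1000.
px=np.array([[228.5,104],[228.5,397],[43,550],[402,548]])/2.7+[185,0]
tier,r=fit(L,px,"tier1",[.59,-.19,.14]); print("tier",tier,np.degrees(tier[2]),r.round(1))
def onz(k,p,z):
    E=wristE(*D[k]); return least_squares(lambda x:proj_TK([x[0],x[1],z],E,K)[0]-p,[.5,0]).x
g=onz("tray1",[230.9,146.9],.051); print("glass",g)
g2=onz("tray1",np.array([180,404])/2.8+[165,0],.097); print("glass top",g2)
c,s=np.cos(tray[2]),np.sin(tray[2])
for q in (g,g2): d=q-tray[:2]; print("local",d[0]*c+d[1]*s,-s*d[0]+c*d[1])
E
python3 fit1.py
```

```text
tray [0.57296075 0.17425972 0.1123653 ] 6.438057430409164 [ 0.8 -0.  -1.4 -0.2 -0.2  0.3  0.1  0.3  1.  -0.1 -0.9 -0.3  0.1  0.2
  0.4 -0.4]
tier [ 0.59779891 -0.19096787  0.15054162] 8.625399371832618 [ 0.2 -4.  -0.  -1.1  0.5  4.4 -0.8  3.4]
glass [0.5065904  0.18311505]
glass top [0.51608588 0.18285545]
local -0.06495885761039916 0.01624152491239267
local -0.05555236325382745 0.014918843737949843
```

```bash
cat >> h.py <<'E'
TR=np.array([0.57296,0.17426,0.11237])
def W(lx,ly,z):
    c,s=np.cos(TR[2]),np.sin(TR[2]); return [TR[0]+c*lx-s*ly,TR[1]+s*lx+c*ly,z]
def st(m=""):
    p=np.array(robot.current_tool_pos()); d=p[:2]-TR[:2]; c,s=np.cos(TR[2]),np.sin(TR[2])
    print(m,"t",round(robot.current_time_s(),2),"loc",np.round([d[0]*c+d[1]*s,-s*d[0]+c*d[1],p[2]],4),"F",np.round(robot.current_contact_force(),2))
E
python3 - <<'E'
from h import *
o=[180,-28,np.degrees(TR[2])]
for q in [W(-.14,.0165,.0322),W(-.14,.0165,.15),W(.017,0,.0322)]: print(robot.inverse_kinematics(q,o))
fingers.gripper_to(45/85.); print("gap",robot.current_finger_gap())
robot.move_to(W(-.142,.0165,.15),o); st("above")
print(robot.line_to(W(-.142,.0165,.0322),velocity=.1,f_stop=5)); st("down")
im=vision.grab_frame("wrist"); cv2.imwrite("pics/w_p0.png",im[:,:,::-1])
im=vision.grab_frame("side"); cv2.imwrite("pics/s_p0.png",cv2.resize(im[140:220,180:340,::-1],None,fx=4,fy=4))
E
```

```text
[-86.42033725  25.44660519  63.91972245 139.47818065 -82.13250135
  11.86888372 -34.66926122]
[ 1.44773608e+01  1.98023031e-02 -4.68890390e+01  1.29498087e+02
  2.65113594e+01  2.74589283e+01 -1.37143524e+02]
[ -18.24251287   26.06856308   -5.10665535  117.47195987   46.12534139
   13.39015726 -148.86449092]
gap 0.5297090762302509
above t 6.03 loc [-0.1401  0.0172  0.1517] F [ 0.23 -0.21  0.76]Traceback (most recent call last):
  File "<stdin>", line 6, in <module>
station.PlanningError: the arm cannot follow that straight line within its joint ranges
```

```bash
python3 - <<'E'
from h import *
y=np.degrees(TR[2])
print(robot.current_joint_positions())
for f in (0,180):
  for t in (28,20,14,8,0):
    o=[180,-t if f==0 else t,y+f]
    for x,ly in ((-.14,.0165),(-.06,.005),(.017,0)):
        for z in (.034,):
            q=robot.inverse_kinematics(W(x,ly,z),o); print(f,t,x,None if q is None else np.round(q,0))
E
```

```text
[  14.77217654   -0.29115004  -47.15629932  129.50302382   26.08797178
   27.40232622 -136.83904614]
0 28 -0.14 [-87.  25.  64. 139. -80.  12. -37.]
0 28 -0.06 [ -18.   20.  -10.  128.   67.   14. -173.]
0 28 0.017 [  11.   33.  -42.  116.   75.   29. -170.]
0 20 -0.14 [  12.   22.  -49.  130.   59.   29. -167.]
0 20 -0.06 [  17.   31.  -51.  120.   61.   35. -160.]
0 20 0.017 [  15.   37.  -49.  109.   59.   39. -152.]
0 14 -0.14 [  15.   25.  -51.  125.   47.   35. -153.]
0 14 -0.06 [  19.   34.  -54.  115.   52.   42. -150.]
0 14 0.017 [  17.   41.  -52.  103.   52.   47. -144.]
0 8 -0.14 [  15.   27.  -50.  120.   38.   41. -144.]
0 8 -0.06 [  18.   37.  -54.  109.   45.   48. -143.]
0 8 0.017 [  17.   45.  -55.   97.   48.   55. -139.]
0 0 -0.14 [  13.   30.  -47.  113.   30.   49. -134.]
0 0 -0.06 [  16.   40.  -52.  102.   37.   57. -134.]
0 0 0.017 [  14.   48.  -53.   89.   41.   64. -132.]
180 28 -0.14 [ 20.  27. -62. 136.  88.  35. -16.]
180 28 -0.06 [ 28.  42. -70. 126.  90.  47.  -4.]
180 28 0.017 [ 24.  43. -62. 116.  85.  43.   6.]
180 20 -0.14 [ 22.  27. -62. 130.  67.  36.   7.]
180 20 -0.06 [ 29.  44. -72. 120.  76.  51.  11.]
180 20 0.017 [ 27.  52. -72. 109.  77.  56.  19.]
180 14 -0.14 [ 22.  30. -62. 125.  55.  40.  20.]
180 14 -0.06 [ 23.  39. -62. 114.  59.  47.  25.]
180 14 0.017 [ 26.  53. -71. 103.  68.  60.  27.]
180 8 -0.14 [ 22.  33. -62. 120.  48.  46.  28.]
180 8 -0.06 [ 23.  41. -62. 109.  52.  53.  33.]
180 8 0.017 [ 24.  56. -72.  97.  63.  67.  33.]
180 0 -0.14 [ 22.  38. -62. 113.  41.  55.  36.]
180 0 -0.06 [ 21.  46. -62. 101.  46.  62.  39.]
180 0 0.017 [ 18.  53. -62.  89.  49.  69.  44.]
```

```bash
python3 - <<'E'
from h import *
o=[180,-20,np.degrees(TR[2])]
fingers.gripper_to(36/85.)
robot.line_to(W(-.140,.0165,.15),o,velocity=.1)
print(robot.line_to(W(-.140,.0165,.037),velocity=.12,f_stop=5)); st("down")
im=vision.grab_frame("wrist"); cv2.imwrite("pics/w_p0.png",im[:,:,::-1])
im=vision.grab_frame("side"); cv2.imwrite("pics/s_p0.png",cv2.resize(im[140:220,180:340,::-1],None,fx=4,fy=4))
E
```

```text
False
down t 7.7 loc [-0.1401  0.0168  0.0374] F [-1.34  0.33  0.66]
```

View pics/w_p0.png

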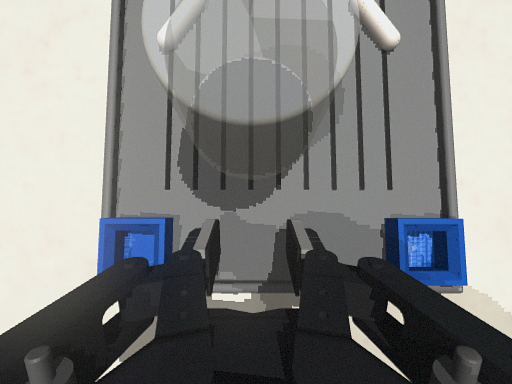

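View pics/s_p0.png

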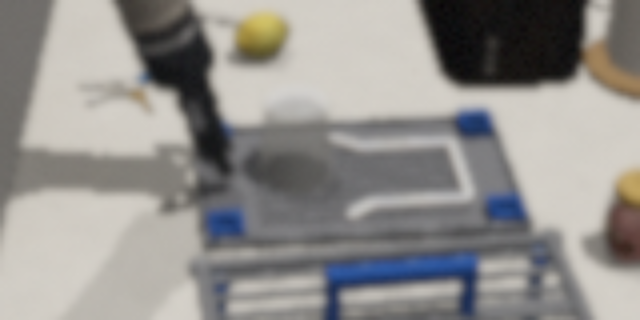

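```bash
python3 - <<'E'
from h import *
for x in (-.112,-.095,-.085):
    r=robot.line_to(W(x,.0165,.037),velocity=.03,f_stop=3.5); st(r)
    if r: break
im=vision.grab_frame("wrist"); cv2.imwrite("pics/w_p1.png",im[:,:,::-1])
E
```

```text
False t 8.88 loc [-0.1123  0.0165  0.0369] F [-0.55 -0.19 -0.48]
False t 9.6 loc [-0.0945  0.0165  0.0372] F [ 0.02 -0.1   0.2 ]
True t 9.83 loc [-0.0929  0.0162  0.0364] F [-0.19 -0.31 -0.03]
```

View pics/w_p1.png

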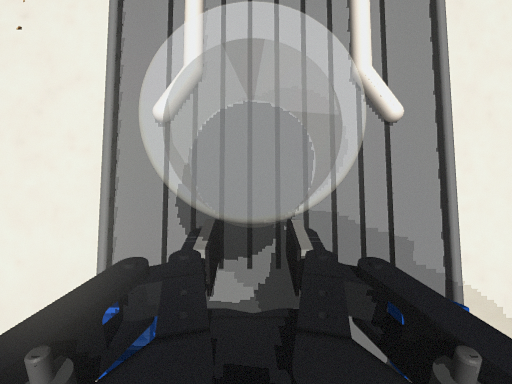

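```bash
cat > gl.py <<'E'
from h import *
K=np.array(vision.calibration("wrist")["mtx"]); y=np.degrees(TR[2])
def loc(px,tx,ty,tz,z,t=20):
    E=wristE(W(tx,ty,tz),[180,-t,y])
    r=least_squares(lambda x:proj_TK(W(x[0],x[1],z),E,K)[0]-px,[0,0]).x; return r.round(4)
if __name__=="__main__":
    for nm,tx,edge in (("p0",-.1401,126),("p1",-.0929,223)):
        print(nm,"near top edge ctr->", loc([252,edge],tx,.0165,.037,.097)+[.035,0])
    print("socket p0", loc([142,248],-.1401,.0168,.0374,.022),loc([425,250],-.1401,.0168,.0374,.022))
E
python3 gl.py
```

```text
p0 near top edge ctr-> [-0.0621  0.0164]
p1 near top edge ctr-> [-0.043   0.0164]
socket p0 [-0.142   0.0769] [-0.143  -0.0775]
```

```bash
python3 - <<'E'
from h import *
for x,ly in ((-.070,.0085),(-.046,0)):
    for k in range(3):
        r=robot.line_to(W(x,ly,.037),velocity=.03,f_stop=3.8); st(r)
        if not r: break
    if r: break
im=vision.grab_frame("wrist"); cv2.imwrite("pics/w_p2.png",im[:,:,::-1])
E
```

```text
False t 10.88 loc [-0.0697  0.0084  0.0372] F [-0.01 -0.57 -0.29]
True t 11.22 loc [-0.0677  0.0076  0.0364] F [0.17 0.56 0.24]
False t 12.17 loc [-0.0457 -0.0001  0.0372] F [ 0.61 -0.27 -0.38]
```

View pics/w_p2.png

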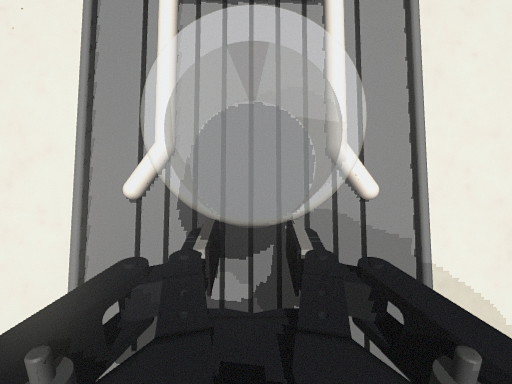

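```bash
python3 - <<'E'
from h import *
def go(x,v,f):
    for k in range(4):
        r=robot.line_to(W(x,0,.037),velocity=v,f_stop=f); st((x,r))
        if not r: return False
        if np.hypot(*robot.current_contact_force()[:2])>3: return True
for x,v in ((-.02,.03),(.003,.03)):
    if go(x,v,3.8): break
im=vision.grab_frame("wrist"); cv2.imwrite("pics/w_p3.png",im[:,:,::-1])
E
```

```text
(-0.02, True) t 12.53 loc [-0.0448 -0.0003  0.0363] F [-0.21 -0.24 -0.46]
(-0.02, False) t 13.53 loc [-0.0197  0.      0.0373] F [-0.45 -1.15 -0.5 ]
(0.003, False) t 14.45 loc [ 0.0034 -0.      0.0371] F [-0.35 -0.09  0.05]
```

View pics/w_p3.png

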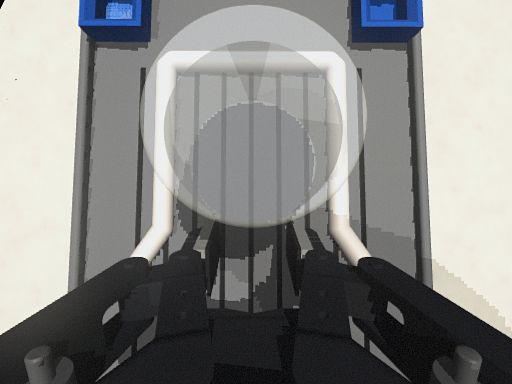

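```bash
python3 - <<'E'
from h import *
for x in (.010,.0135,.016):
    for k in range(3):
        r=robot.line_to(W(x,0,.037),velocity=.015,f_stop=3); st((x,r))
        if not r: break
im=vision.grab_frame("wrist"); cv2.imwrite("pics/w_p4.png",im[:,:,::-1])
E
```

```text
(0.01, True) t 14.78 loc [ 0.0039 -0.0002  0.0362] F [-0.33 -0.24  0.17]
(0.01, False) t 15.41 loc [ 0.01   -0.0001  0.0369] F [-0.59 -0.01  0.08]
(0.0135, False) t 15.79 loc [0.0139 0.     0.0372] F [-0.67 -0.89  0.31]
(0.016, False) t 16.11 loc [0.0163 0.0001 0.0371] F [-0.47 -0.24 -0.02]
```

View pics/w_p4.png

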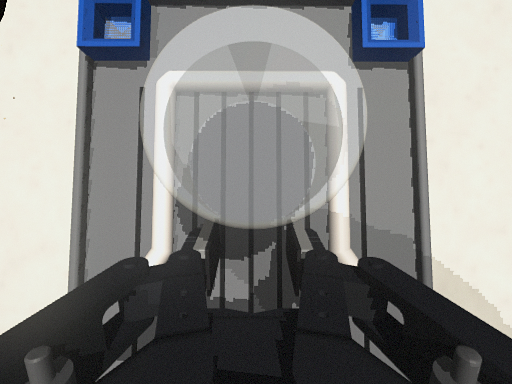

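```bash
python3 - <<'E'
from h import *
from gl import K,y
E=wristE(W(.0163,0,.0371),[180,-20,y])
pp=lambda x,ly,z: proj_TK(W(x,ly,z),E,K)[0].round(0)
for z,r in ((.097,.035),(.006,.0405)):
    for c in (.060,.066): print(z,c,"near",pp(c-r,0,z),"far",pp(c+r,0,z),"side",pp(c,r,z))
print("bar inner",pp(.106,0,.010),"bar top centre",pp(.112,0,.016),"kink",pp(.010,.046,.01),"sock corners",pp(.127,.064,.022),pp(.127,-.064,.022))
E
python3 - <<'E'
import cv2
a=cv2.imread("pics/w_p4.png")[0:270,110:400]; cv2.imwrite("pics/p4c.png",cv2.resize(a,None,fx=2.2,fy=2.2,interpolation=cv2.INTER_CUBIC))
E
```

```text
0.097 0.06 near [252. 245.] far [252.  12.] side [132. 124.]
0.097 0.066 near [252. 224.] far [252.  -7.] side [133. 104.]
0.006 0.06 near [252. 236.] far [252. 106.] side [186. 169.]
0.006 0.066 near [252. 226.] far [252.  96.] side [187. 160.]
bar inner [252.  94.] bar top centre [252.  81.] kink [174. 253.] sock corners [142.  51.] [363.  51.]
```

View pics/p4c.png

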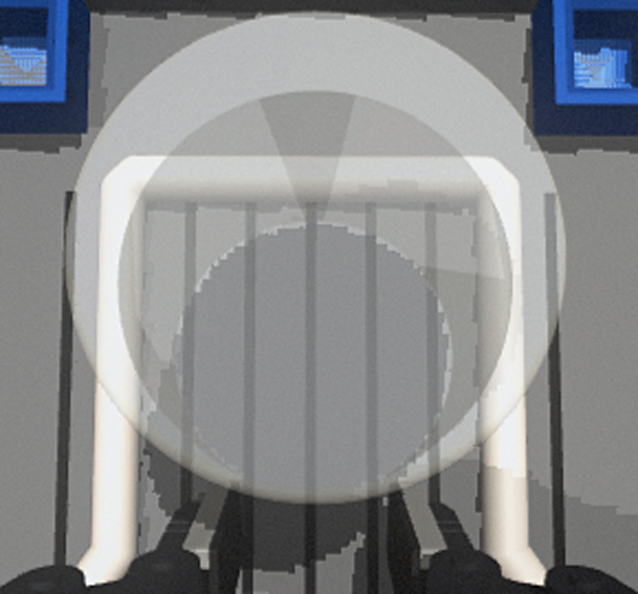

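```bash
python3 - <<'E'
from h import *
for x in (.0175,.0187,.0199):
    r=robot.line_to(W(x,0,.037),velocity=.008,f_stop=3.0); st((x,r))
    if np.linalg.norm(robot.current_contact_force())>2: break
im=vision.grab_frame("wrist"); cv2.imwrite("pics/w_p5.png",cv2.resize(im[0:270,110:400,::-1],None,fx=2.2,fy=2.2,interpolation=cv2.INTER_CUBIC))
E
```

```text
(0.0175, False) t 16.5 loc [0.0175 0.     0.037 ] F [-1.62  0.05  0.6 ]
(0.0187, False) t 16.8 loc [0.0188 0.     0.037 ] F [-1.77  0.06  1.1 ]
```

View pics/w_p5.png

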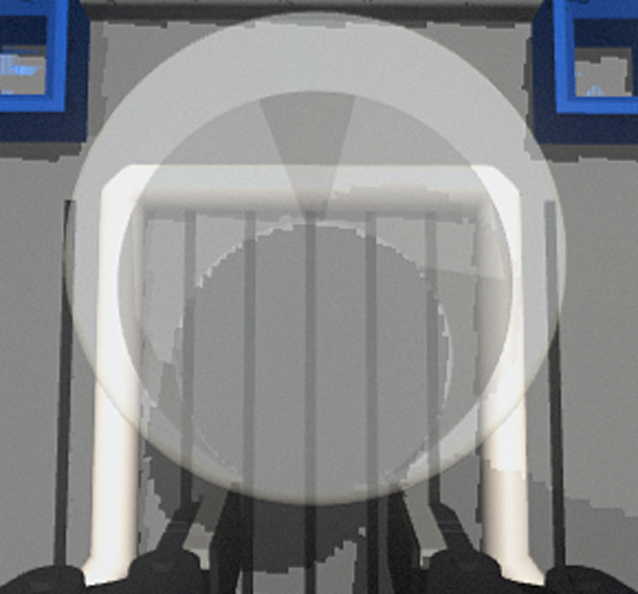

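```bash
python3 - <<'E'
from h import *
for x in (.0195,.0202):
    r=robot.line_to(W(x,0,.037),velocity=.006,f_stop=2.5); st((x,r))
    if np.linalg.norm(robot.current_contact_force())>2.8 or r: break
robot.line_to(W(-.02,0,.038),velocity=.08); st("back")
robot.line_to(W(-.10,0,.15),velocity=.2)
robot.move_to(W(-.03,0,.36),[180,0,np.degrees(TR[2])])
p=robot.current_tool_pos().tolist();r=robot.current_eef_rot().tolist(); print(p,r)
im=vision.grab_frame("wrist"); cv2.imwrite("pics/w_g.png",im[:,:,::-1])
print([(np.round(d["rect"],1).tolist(),round(d["p"],2)) for d in recognise("glass_mid","wrist")][:2])
import json;D=json.load(open("D.json"));D["g"]=[p,r];json.dump(D,open("D.json","w")); st()
cv2.imwrite("pics/w_gc.png",cv2.resize(im[0:215,150:400,::-1],None,fx=2.7,fy=2.7,interpolation=cv2.INTER_CUBIC))
E
```

```text
(0.0195, False) t 17.13 loc [0.0195 0.     0.037 ] F [-1.39 -0.9   0.28]
(0.0202, False) t 17.4 loc [0.0199 0.     0.0369] F [-4.15  0.31  0.71]
back t 18.05 loc [-0.0191 -0.      0.0385] F [ 0.02  1.   -0.39]
[0.5427702297429168, 0.17105015282048489, 0.35787569323987817] [179.97775585321054, 0.1772816708096183, 6.482569585464811]
[([253.3, 84.7, 49.8, 63.5], 0.56), ([248.2, 122.8, 145.6, 211.9], 0.45)]
 t 19.9 loc [-3.11e-02  2.00e-04  3.58e-01] F [-0.19 -0.59  0.28]
```

View pics/w_gc.png

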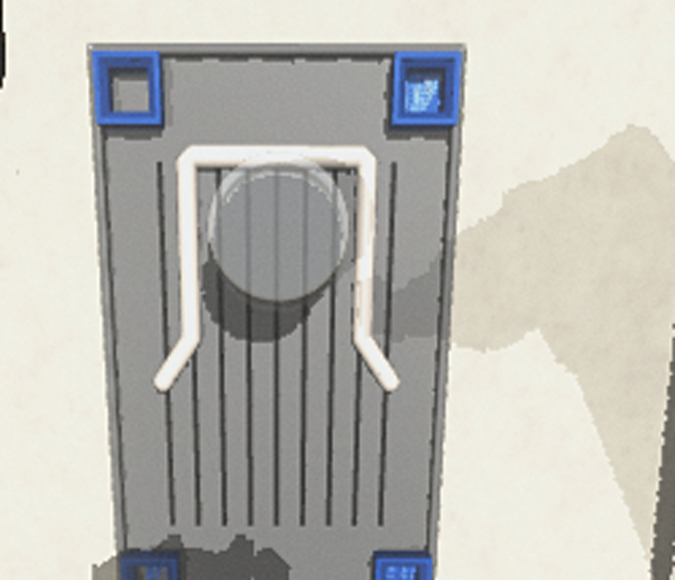

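```bash
python3 - <<'E'
from h import *
import json
D=json.load(open("D.json")); K=np.array(vision.calibration("wrist")["mtx"])
E=wristE(*D["g"])
L=np.array([[163,100,22],[163,-100,22],[112,52,10],[112,-52,10],[-16,70,10],[-16,-70,10],[10,52,10],[10,-52,10]])/1000.
px=np.array([[92,51],[462,52],[185,156],[368,156],[161,384],[393,384],[191,338],[362,338]])/2.7+[150,0]
r=least_squares(lambda x:(proj_TK(body(x[:2],x[2],L),E,K)-px).ravel(),TR); print(r.x,np.degrees(r.x[2]),r.fun.round(1))
c=lambda p,z:least_squares(lambda x:proj_TK([*x[:2],z],E,K)[0]-p,[.5,0]).x
d=c(np.array([278,229])/2.7+[150,0],.097)-r.x[:2]; print("glass top loc",d@[np.cos(r.x[2]),np.sin(r.x[2])],d@[-np.sin(r.x[2]),np.cos(r.x[2])])
robot.move_to([.565,-.19,.42],[180,0,8.6])
D["tier2"]=[robot.current_tool_pos().tolist(),robot.current_eef_rot().tolist()];json.dump(D,open("D.json","w"))
im=vision.grab_frame("wrist"); print(D["tier2"]); st()
cv2.imwrite("pics/w_t2.png",cv2.resize(im[0:260,130:390,::-1],None,fx=2.3,fy=2.3,interpolation=cv2.INTER_CUBIC))
E
```

```text
[0.57353794 0.17434209 0.11234974] 6.437165717504132 [ 0.1  0.1 -0.2 -0.2  0.5  0.5 -0.3  0.5  0.9 -0.9 -1.2 -0.8  0.1  0.2
 -0.   0.3]
glass top loc 0.06606318690312772 -0.0005942495896722794
[[0.5651684995841978, -0.1877763830882907, 0.4199575906766453], [-179.94307831352333, -0.0018047883017586021, 8.8079701268937]]
 t 21.32 loc [-0.0482 -0.3587  0.42  ] F [ 0.39 -0.26  0.87]
```

View pics/w_t2.png

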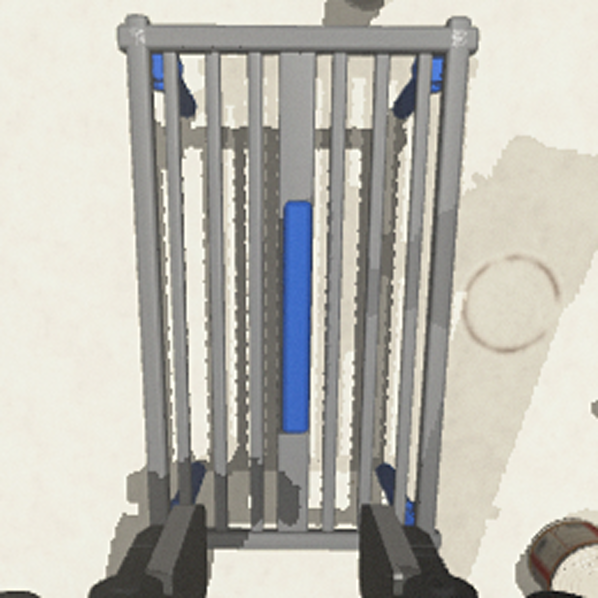

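```bash
python3 - <<'E'
from h import *
import json
D=json.load(open("D.json")); K=np.array(vision.calibration("wrist")["mtx"]); E=wristE(*D["tier2"])
L=np.array([[65,0,181],[-65,0,181],[145,82,2],[145,-82,2],[-145,82,2],[-145,-82,2]])/1000.
px=np.array([[297.5,201],[296,432],[190,111],[401,113],[200,466],[382,467]])/2.3+[130,0]
for idx in ([0,1],[0,1,2,3],[0,1,2,3,4,5]):
    r=least_squares(lambda x:(proj_TK(body(x[:2],x[2],L[idx]),E,K)-px[idx]).ravel(),[.6,-.19,.15]); print(r.x.round(4),np.degrees(r.x[2]).round(2),r.fun.round(1))
np.save("tier.npy",r.x)
x=r.x;print(robot.inverse_kinematics([x[0],x[1],.174],[180,0,np.degrees(x[2])]))
for z in (.178,.3): print(robot.inverse_kinematics([.5735,.1743,z],[180,0,6.44]))
E
```

```text
[ 0.595  -0.1915  0.1532] 8.78 [ 0.  -0.8 -0.   1. ]
[ 0.5941 -0.1919  0.1448] 8.3 [ 0.6  0.  -0.3  1.7 -0.8 -1.   0.3 -1. ]
[ 0.5944 -0.192   0.1465] 8.39 [ 0.7 -0.2 -0.1  1.5 -0.9 -1.1  0.2 -1.2 -0.9  0.6  0.6  0.8]
[ 45.92468578  37.59591486 -49.02667895  79.15530292  28.35675365
  75.88790163 -85.55460953]
[  15.62069274   36.50365725  -54.65106303   83.24061754   30.04908157
   75.69016503 -124.65000622]
[  15.35547833   32.86506094  -58.27312891   70.99317113   27.48863144
   90.21452725 -121.73732038]
```

```bash
python3 - <<'E'
from h import *
x=np.load("tier.npy"); o=[180,0,np.degrees(x[2])]
fingers.gripper_to(0.6)
robot.move_to([x[0],x[1],.26],o); st()
print(robot.line_to([x[0],x[1],.170],o,velocity=.12,f_stop=8)); st("at")
im=vision.grab_frame("wrist"); cv2.imwrite("pics/w_h.png",im[:,:,::-1])
E
```

```text
t 22.32 loc [-0.019  -0.3664  0.2614] F [-0.02  0.34  0.32]
False
at t 23.22 loc [-0.0189 -0.3664  0.1712] F [-0.38 -0.76 -0.34]
```

View pics/w_h.png

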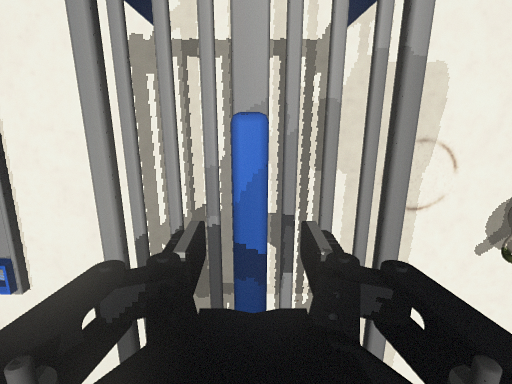

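```bash
python3 - <<'E'
from h import *
fingers.gripper_to(0.0,force=45); print("gap",robot.current_finger_gap()*85)
p=robot.current_tool_pos(); r=robot.current_eef_rot(); print(p,r); st()
E=wristE(p,r);K=np.array(vision.calibration("wrist")["mtx"])
im=vision.grab_frame("wrist"); 
x=np.load("tier.npy"); print("pred handle far end",proj_TK(body(x[:2],x[2],[[.065,0,.181],[.065,0,.163]]),E,K))
robot.line_to([p[0],p[1],.20],velocity=.08); st("lift1")
robot.line_to([p[0],p[1],.27],velocity=.15); st("lift2")
im2=vision.grab_frame("wrist"); cv2.imwrite("pics/w_l.png",np.hstack([cv2.resize(i[:,:,::-1],None,fx=.78,fy=.78) for i in (im,im2)]))
E
```

```text
gap 14.914031701610726
[ 0.59471266 -0.19095472  0.17046223] [-1.79947978e+02 -4.70838500e-02  8.44074947e+00]
 t 23.68 loc [-0.0193 -0.3654  0.1705] F [0.09 2.28 1.43]
pred handle far end [[254.46162668 112.36752348]
 [254.24695348 112.20289654]]
lift1 t 24.25 loc [-0.0193 -0.3655  0.2003] F [-0.64  0.27 -5.32]
lift2 t 24.87 loc [-0.0199 -0.3653  0.269 ] F [-0.21 -0.36 -5.73]
```

View pics/w_l.png

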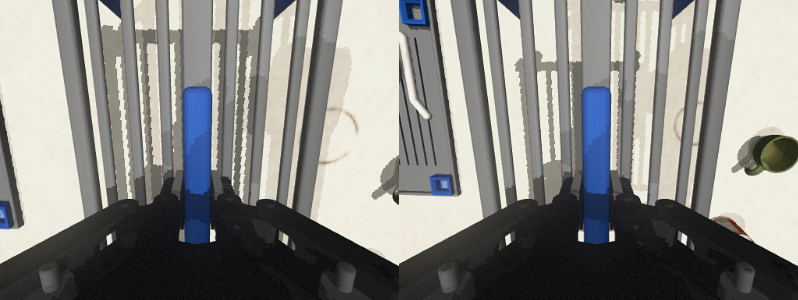

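```bash
python3 - <<'E'
from h import *
T=np.array([0.57335,0.1743,0.11236]); o=[180,0,np.degrees(T[2])]
robot.line_to([.595,-.19,.30],velocity=.15)
robot.line_to([T[0],T[1],.30],o,velocity=.12); st("over")
robot.line_to([T[0],T[1],.218],o,velocity=.1); st("low")
im=vision.grab_frame("wrist"); cv2.imwrite("pics/w_o.png",im[:,:,::-1])
im=vision.grab_frame("side"); cv2.imwrite("pics/s_o.png",cv2.resize(im[100:240,180:340,::-1],None,fx=4,fy=4,interpolation=cv2.INTER_CUBIC))
im=vision.grab_frame("top"); cv2.imwrite("pics/t_o.png",cv2.resize(im[130:290,130:300,::-1],None,fx=3.7,fy=3.7,interpolation=cv2.INTER_CUBIC))
print(robot.current_tool_pos(),robot.current_eef_rot())
E
```

```text
over t 28.46 loc [ 0.0005 -0.0005  0.3   ] F [-0.25 -0.32 -4.09]
low t 29.43 loc [0.0009 0.0004 0.2189] F [-0.38  0.08 -4.76]
[0.5738003  0.17467928 0.2189619 ] [-1.79970865e+02 -1.00569292e-01  6.43505197e+00]
```

View pics/w_o.png

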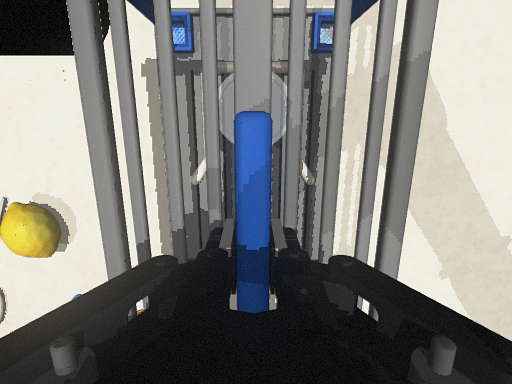

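View pics/s_o.png

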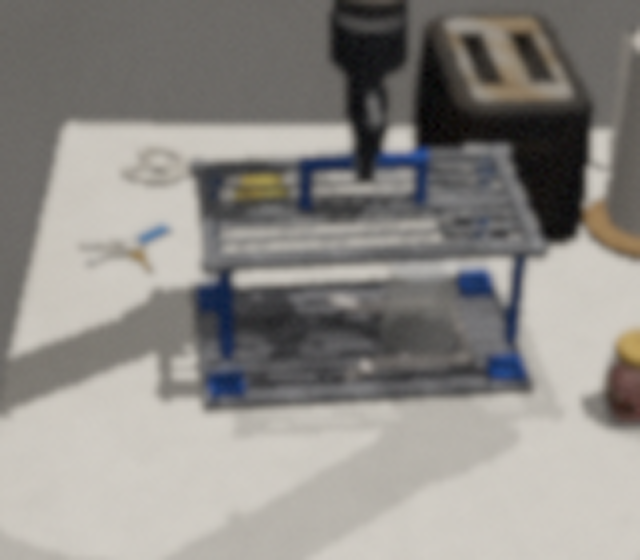

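View pics/t_o.png

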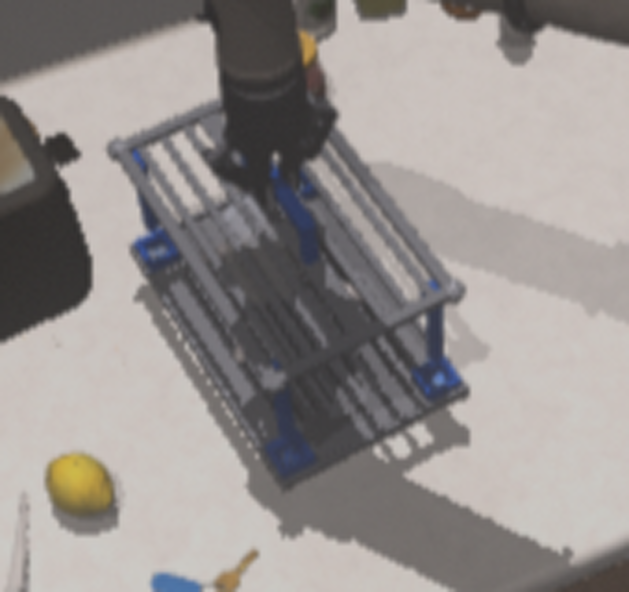

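```bash
python3 - <<'E'
from h import *
T=np.array([0.57335,0.1743,0.11236]); o=[180,0,np.degrees(T[2])]
r=robot.line_to([T[0],T[1],.196],o,velocity=.05,f_stop=5); st(r)
if not r:
    r=robot.line_to([T[0],T[1],.1755],o,velocity=.02,f_stop=3.5); st(r)
im=vision.grab_frame("wrist"); cv2.imwrite("pics/w_s.png",im[:,:,::-1])
im=vision.grab_frame("top"); cv2.imwrite("pics/t_s.png",cv2.resize(im[130:290,130:300,::-1],None,fx=3.7,fy=3.7,interpolation=cv2.INTER_CUBIC))
E
```

```text
False t 30.17 loc [ 0.0003 -0.      0.1957] F [-0.27 -0.56 -4.2 ]
True t 31.08 loc [1.000e-04 1.000e-04 1.763e-01] F [0.26 0.05 5.29]
```

View pics/t_s.png

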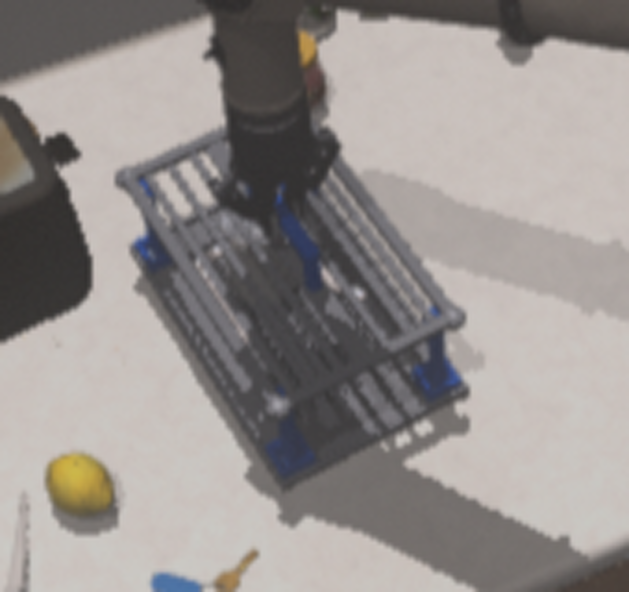

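```bash
python3 - <<'E'
from h import *
import json
T=np.array([0.57335,0.1743,0.11236]); o=[180,0,np.degrees(T[2])]
fingers.gripper_to(0.5); st("open")
robot.line_to([T[0],T[1],.27],velocity=.1); st("up")
robot.move_to([T[0]-.04,T[1],.44],o); st()
p=robot.current_tool_pos().tolist();r=robot.current_eef_rot().tolist()
im=vision.grab_frame("wrist"); cv2.imwrite("pics/w_f.png",cv2.resize(im[0:260,130:390,::-1],None,fx=2.3,fy=2.3,interpolation=cv2.INTER_CUBIC))
E=wristE(p,r);K=np.array(vision.calibration("wrist")["mtx"])
q=(proj_TK(body(T[:2],T[2],np.array([[.065,0,.187],[-.065,0,.187]])),E,K)-[130,0])*2.3; print("pred handle ends if seated",q)
for n,sl in (("side",(slice(100,240),slice(180,340))),("top",(slice(130,290),slice(130,300)))):
    im=vision.grab_frame(n); cv2.imwrite(f"pics/{n}_f.png",cv2.resize(im[sl][:,:,::-1],None,fx=3.7,fy=3.7,interpolation=cv2.INTER_CUBIC))
    cv2.imwrite(f"pics/{n}_full.png",im[:,:,::-1])
E
```

```text
open t 31.57 loc [-0.0017 -0.001   0.1734] F [-0.3   0.04 -1.11]
up t 32.67 loc [ 0.000e+00 -2.000e-04  2.692e-01] F [ 0.64 -0.05 -1.  ]
 t 33.41 loc [-0.0392  0.0041  0.4388] F [ 0.93  0.02 -0.66]
pred handle ends if seated [[288.48893083 179.82132616]
 [287.96928686 410.88633226]]
```

View pics/w_f.png

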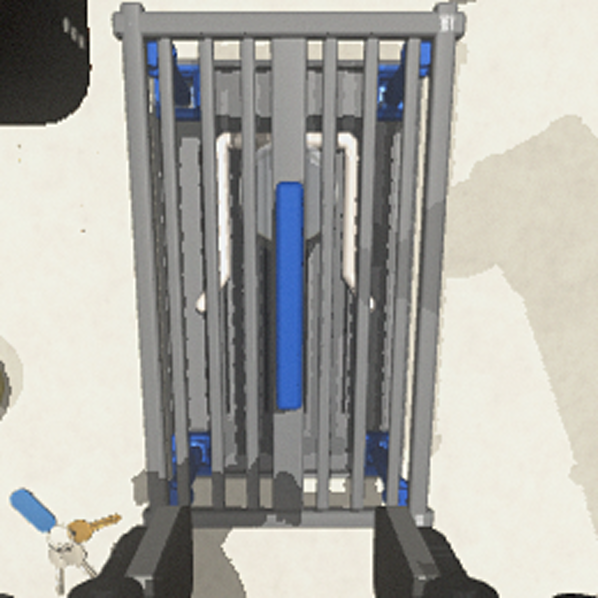

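View pics/side_f.png

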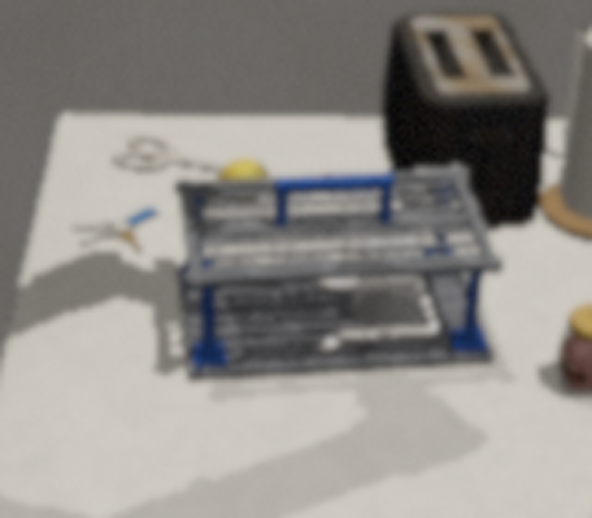

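View pics/top_f.png

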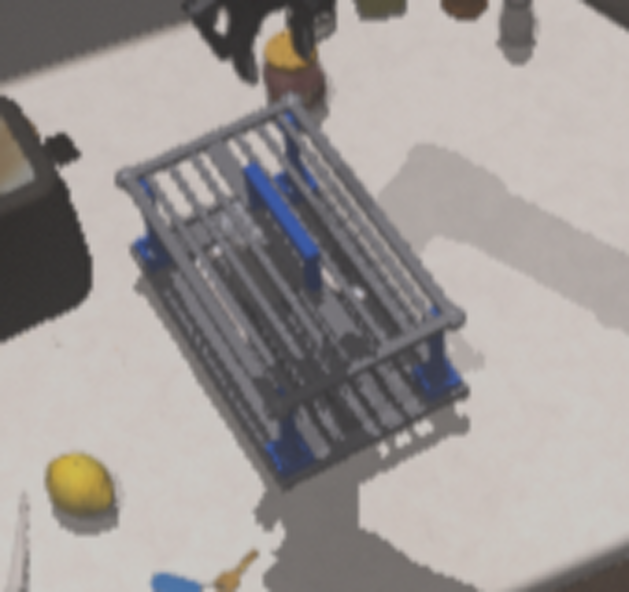

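View pics/side_full.png

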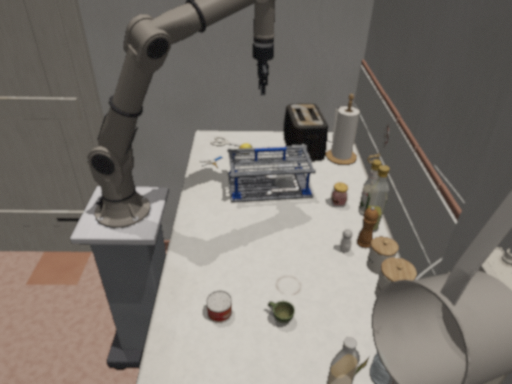

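```bash
python3 -c "
from h import *
print(workorder.close_job()); st()"
```

```text
the job is handed in; nothing more can be done
None
the job is handed in; nothing more can be done
```

The glass is fully back in the white bay, the upper tier is seated on the tray and released, and the job was handed in at about 33.5 s; no verdict was reported.

- **Glass:** I slid it standing, without lifting, with the half-open fingers held low on either side of it. The measured force stayed around 1–2 N, with a last reading of about 4.2 N when it touched the back bar. A wrist picture then put its middle at tray x = 66 mm, y = -0.6 mm.
- **False force stops:** Four of the force stops during the push (thresholds 3–3.8 N) came just as a move began. The force read near zero right afterwards, so I took them for starting transients and carried on.
- **Tier:** I lifted it by the handle, lowered it slowly and felt contact at TCP z = 176.3 mm, against 176.5 mm expected for fully seated. I let go and backed off.
- **Last checks:** The pictures show the visible feet inside their sockets, the deck level, and the handle about 1 pixel from its predicted seated place. The glass is in the bay under the deck. The cup, lemon and tin look where they were, judged by eye, and the gripper is clear of everything.
- **Disagreements:** The fixed cameras differed from the wrist camera by up to about 1 cm, so I used the wrist measurements. An early fit of the tier's pose was off by about 4 pixels at the deck corners, so I refitted it using the handle and feet.

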